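# Put a fresh cell in the bench lamp

## Robot

A 6-joint arm with a two-finger parallel gripper is mounted at the origin on the work surface. World frame = base frame: x ahead of the robot, y to its left, z up, the work surface at z = 0. Lengths are in m, angles in rad, forces in N, time in s.
With the tool pointing down it reaches from about 0.4 to 0.925 m from the base axis. Payload 12.5 kg.
Tool frame: the origin (TCP) lies at the very end of the fingers, on their centre line; the grasp point (between the pads) lies 19 mm behind it; z points along the fingers, y is the line along which they close (so a half turn about z gives the same grasp; the last joint's range is limited). The gripper opens to 95 mm and grips with 3 to 60 N. Pads are 20 mm wide; open, the fingers measure 119 mm over their backs; the gripper's body (75 mm by 180 mm) begins 59 mm behind the grasp point.
Start: joints at [-1.349, 0.491, 1.559, -0, 1.092, -0.106], TCP at [0.201, -0.592, 0.178] pointing down, gripper open.
Joint ranges: [-3.1, 3.1], [-0.84, 2.19], [0.05, 2.79], [-1.13, 4.28], [0.06, 2.93], [-2.69, 2.69]. Speed limits (rad/s): [2.22, 2.22, 2.79, 3.14, 3.14, 3.14].

## Interface

Orientations are given as a unit quaternion [x, y, z, w].
In Python, from cell import sensors, cams, close_job gives the robot as it stands. The module is installed in compiled form; this text tells all that it offers.
- The arm moves only by the shell command python3 -m creep 'ROWS' [OPENING] [FORCE]. ROWS is JSON, a list of rows, each a list of 6 numbers: the shift along the tool's x, y, z in m, then the turn, a rotation vector about the tool's x, y, z in degrees. In form: [[x, y, z, ax, ay, az], ...]. A call has 1 to 5 rows; each row is the pose to reach, as a shift and turn from the pose commanded when the call began, along the tool's axes at that moment; what a row does not reach only later rows make up. A row lasts 1/10 s, in which the tool goes at most 50 mm and 8.59 degrees, less where a joint would pass 70% of its speed; a pose out of reach is approached as far as the arm can. A call with a gripper value outside its range is refused whole. OPENING is the closure, from 0 (fully open) to 1 (shut), set as the call begins (- or left out, the last holds). The fingers move at their own pace and stop on an object; FORCE is the grip in N (left out, the last holds). Time passes only in rows, so rows that repeat a pose let the fingers close. It gives the time, the measured TCP pose, the force, the opening and the grip force at its end, in the units of the state.
- sensors.sense(): the state, without advancing time (a new reading comes with each control period).
- cams.grab_frame(name): name is "side" or "top"; returns (picture, depth): 480x640x3 uint8, red, green, blue; 480x640 float32, m along the optical axis (not along the pixel's ray), 0 where there is no reading.
- cams.camera_params(name): a dict with "intrinsics" (3x3 intrinsics, pixels), "dist" ([k1, k2, p1, p2, k3] as OpenCV has them; the pictures are not rectified), "eye" and "rotation" of the camera in the world. Camera axes: x right, y down, z forward; pixel columns grow to the right and rows downward; lengths in m; the calibration is good to about 2 mm. A picture is of the moment at which its call begins. camera_params takes no time and is no camera call.
- close_job(): hands the job in; it is judged then, once.
The state is a dict: "t": time; "joints": joint angles; "qd": joint speeds; "joint_torque": joint torques, N m; "ee_pos": TCP position; "ee_rot": TCP orientation; "force": force on the tool from outside, world axes, zero at the start; "wrist_torque": the same for the moment, N m; "width": finger opening in m; "finger_force": force on a finger pad.
Only numpy, scipy, OpenCV 4.12 (cv2) and the standard library are available. Lean on these libraries where they do the work, as an engineer would, in place of code of your own. Each camera call takes 0.05 s, during which the arm holds its last target. There are 200 camera calls.

## Task

Swing the red guard strap of the yellow work lamp's battery bay up and right over, so that it stays open on its own. Then take the fresh cell (black with a copper end) from the rack and load it: press its flat end against the coil spring, drop the end with the nub in behind the fixed contact, and leave the cell lying fully home in the bay, let go, with the guard still open. Leave the spent cell (grey and blue) and everything else on the bench where it is.

Things in the scene. Friction and masses are not known exactly. Their poses are not given: they have to be found in the camera images.
- lamp: yellow work lamp, fixed to the bench, 140 mm wide (y). Origin on the bench under the middle of the battery bay; x points from the low end of the sloping deck to the lamp head, z up. From x=-55 to 52 mm its top is a flat deck 136 mm wide that slopes up 30 degrees towards +x; the low end is on the robot's left; the head behind it (x 58 to 118 mm) is 92 mm high.
- seat (a point): the centre of the cell when it is fully home in the bay, 23.9 mm off the deck. Axes: x up the slope (30 degrees above level) towards the spring, y level across the bay, z square off the deck (leaning 30 degrees from vertical towards the low end). The cell then lies on two ribs along x (radius 4 mm; axes at y=+-10, z=-17.9 mm from this point).
- cradle: the battery bay. Origin on the deck, 23.9 mm below point seat, same axes. In mm from this origin: black wall with the fixed contact, inner face x=-30.5, 6 thick, 46 wide, 30 high; spring's round end plate (r 10) at rest at x=24.5, z=23.9; black spring wall x=46 to 54, 46 wide, 40 high. Side cheeks y=+-19.5 to 23, 24 high, at x -32 to -22 and 22 to 52; open for fingers between.
- spring (a joint): travel of the spring's end plate towards +x of point seat, m: 0 at rest, 0.016 fully compressed, 0.006 with the cell home. About 3 N to start, plus 0.6 N per mm (6.6 N with the cell home).
- guard (a joint): angle of the red guard strap, rad: 0 shut (across the bay, parallel to the deck), grows as its free end swings up and over towards +y of point seat (away from the robot); balances near 1.6, falls back shut below that; beyond it falls open by itself to a stop at 2.45 and stays there.
- guard_hinge (a point): middle of the guard's hinge, whose axis runs along x of point seat; at y=+58 mm, z=+23.1 mm in the frame of point seat. Two 12 mm thick steel hinge posts carry it, at x=-21 to -13 and 13 to 21 mm, tops at z=+30 mm.
- guard_tab (a point): the place to take the guard: on the strap's middle line, 102 mm from the hinge (10 mm short of the free end). The strap is red, 20 mm wide (along x of point seat), 4 mm thick, and when shut it passes over the bay 47 mm off the deck. Axes of the strap: x along the hinge, -y from the hinge to the free end, z off its upper face. It weighs about 60 g.
- cell: the fresh cell: cylinder 33 mm in diameter, 61 mm long over all, about 140 g, black with a copper band at its nub end. Origin at its centre; its x axis runs from the nub end (-x) to the flat end (+x). It lies level in one of the rack's two places, its axis 31.9 mm above the bench, roughly across in front of the robot, nub end on the left (+y), flat end on the right.
- cell_nub (a point): middle of the tip of the fresh cell's nub (10 mm wide, 2 mm high), 30.5 mm from the cell's centre.
- cell_flat (a point): middle of the fresh cell's flat end, 30.5 mm from the cell's centre.
- rack: plywood cell rack, fixed, 85 x 150 mm, 8 mm thick, with two places 76 mm apart in y (at y=+-38 mm), each a pair of ribs (r 4 at +-10 mm, axes 14 mm up) along x on which a cell lies. Origin under its centre.
- spent: the spent cell, same size and weight as the fresh one, grey with a blue band, in the rack's other place. Origin at its centre.
- spool: trimmer line spool lying flat, white and orange, 76 mm wide, 24 mm high, origin under its centre. Bystander.
- jar: glass jar, 66 mm wide, 100 mm high, origin under its centre. Bystander.
- driver: red screwdriver lying flat, 200 mm long, about 30 mm high, handle to its -x. Bystander.
- plug: spark plug standing on the bench, 26 mm wide, 45 mm high. Bystander.
- piston: aluminium piston standing on the bench, 48 mm wide, 42 mm high. Bystander.
- oil: orange plastic bottle, 64 mm wide, 160 mm high. Bystander.
There are look-alikes about, which are no part of the job. What is shaped like the cell but purple or turquoise is not meant.

How it is judged:
By the outcome, as a careful person would: the job done as asked, in the order asked, and still so for the second after the job is handed in, with the robot touching nothing.
It also fails if it takes over 50 s, if anything falls off the work surface, if the arm or the gripper's body presses on something with over 40 N, if the wrist force passes 120 N, or if a joint passes its speed limit or range.

## Working session

There is one attempt and no reset: what is moved stays moved. The work goes in short steps, Python scripts to look and compute and a shell command to move; the robot and the scene stay as the last step left them, time stands still between calls to the robot, and variables do not carry over. Pictures are saved under pics/ and viewed, at most 10 in all, crops included, and the job is handed in when it is done.

```bash
mkdir -p pics
python3 - <<'E'
from cell import sensors,cams
import cv2,numpy as np
s=sensors.sense();print({k:np.round(v,3) for k,v in s.items()})
for n in("side","top"):
    p,d=cams.grab_frame(n);cv2.imwrite(f"pics/{n}0.png",p[:,:,::-1]);np.savez(f"{n}0.npz",p=p,d=d)
    print({k:np.round(v,4).tolist() for k,v in cams.camera_params(n).items()})
E
```

```text
{'t': np.float64(0.0), 'joints': array([-1.349,  0.492,  1.559, -0.   ,  1.092, -0.106]), 'qd': array([ 0.002,  0.001,  0.   , -0.001,  0.001, -0.001]), 'joint_torque': array([-1.0000e-03, -6.1265e+01, -2.5818e+01,  6.9000e-02,  4.8000e-02,
       -0.0000e+00]), 'ee_pos': array([ 0.201, -0.591,  0.177]), 'ee_rot': array([ 0.987,  0.163, -0.   , -0.001]), 'force': array([ 0.109,  0.035, -0.017]), 'wrist_torque': array([ 0.013, -0.041, -0.006]), 'finger_force': np.float64(0.0), 'width': np.float64(0.095)}
{'intrinsics': [[472.223, 0.0, 315.809], [0.0, 472.223, 237.5484], [0.0, 0.0, 1.0]], 'dist': [0.0436, 0.0, 0.0, 0.0, 0.0], 'eye': [0.2907, 0.7525, 0.6394], 'rotation': [-0.1498, 0.8737, -0.454, 0.0904]}
{'intrinsics': [[471.4872, 0.0, 317.2747], [0.0, 471.4872, 238.7528], [0.0, 0.0, 1.0]], 'dist': [-0.0755, 0.0, 0.0, 0.0, 0.0], 'eye': [0.4106, 0.0103, 1.3673], 'rotation': [-0.7055, 0.7058, -0.0511, 0.0383]}
```

View pics/side0.png

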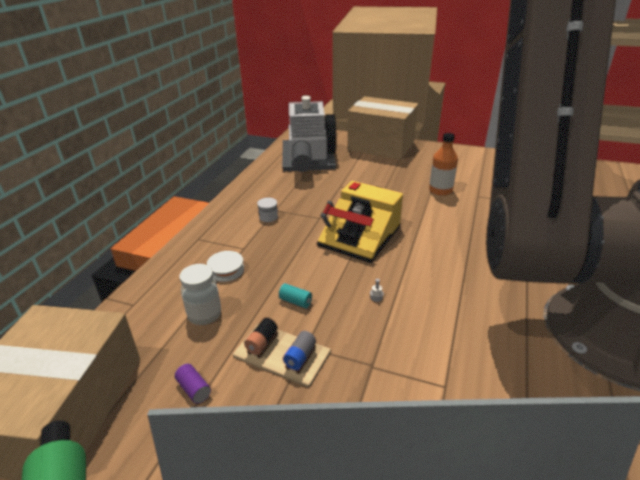

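View pics/top0.png

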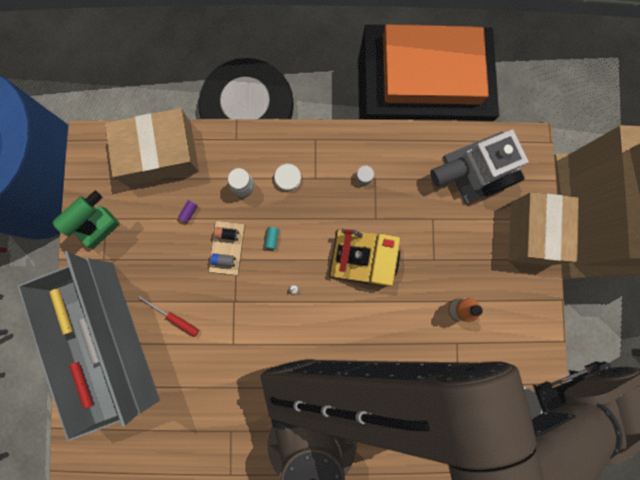

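The side view shows the lamp at about (362,220) with the strap at (348,215). The fresh cell is at (262,337), the spent cell at (299,350), and the jar, spool, plug and piston are clear of them. The top view shows the lamp at (365,257), the strap running (350,232)–(345,270), the fresh cell at (227,234) and the spent cell at (222,261).

```bash
cat > h.py <<'E'
import numpy as np,cv2
from scipy.spatial.transform import Rotation as R
from cell import sensors,cams
def cloud(n,d):
    c=cams.camera_params(n);K=np.array(c["intrinsics"]);D=np.array(c["dist"])
    v,u=np.mgrid[:480,:640]
    uv=np.stack([u,v],-1).reshape(-1,1,2).astype(float)
    q=cv2.undistortPoints(uv,K,D).reshape(480,640,2)
    P=np.dstack([q,np.ones((480,640))])*d[...,None]
    r=np.array(c["rotation"]);M=R.from_quat(r).as_matrix() if r.size==4 else r
    return P@M.T+np.array(c["eye"])
def proj(n,X):
    c=cams.camera_params(n);M=R.from_quat(c["rotation"]).as_matrix()
    Pc=(np.atleast_2d(X)-c["eye"])@M
    return cv2.projectPoints(Pc,np.zeros(3),np.zeros(3),np.array(c["intrinsics"]),np.array(c["dist"]))[0][:,0]
def grab(n,f=None):
    p,d=cams.grab_frame(n)
    if f: np.savez(f,p=p,d=d)
    return p,d
E
python3 - <<'E'
from h import *
for n,box in(("top",dict(lamp=(325,225,405,292),rack=(205,218,248,278))),("side",dict(lamp=(315,178,408,262),rack=(230,312,332,385)))):
    z=np.load(n+"0.npz");p,d=z["p"],z["d"];W=cloud(n,d)
    hsv=cv2.cvtColor(p,cv2.COLOR_RGB2HSV);H,S,V=[hsv[...,i].astype(int) for i in range(3)]
    def box_mask(b):
        m=np.zeros((480,640),bool);m[b[1]:b[3],b[0]:b[2]]=1;return m&(d>0)
    L=box_mask(box["lamp"]);C=box_mask(box["rack"])
    bench=W[...,2][L|C];print(n,"bench z",np.median(bench[abs(bench)<.02]))
    m=L&(W[...,2]>.012);
    print(" lamp rect",cv2.minAreaRect(W[m][:,:2].astype(np.float32)),W[m].min(0),W[m].max(0))
    ye=L&(H>18)&(H<32)&(S>170)&(V>90)
    top=ye&(W[...,2]>.082);print(" head top",cv2.minAreaRect(W[top][:,:2].astype(np.float32)),np.median(W[top][:,2]),top.sum())
    dk=ye&(W[...,2]<.078)&(W[...,2]>.025)
    A=np.c_[W[dk][:,:2],np.ones(dk.sum())];y=W[dk][:,2]
    k=np.ones(len(y),bool)
    for _ in range(8):
        c=np.linalg.lstsq(A[k],y[k],rcond=None)[0];k=abs(A@c-y)<.005
    print(" deck plane",c,"slope deg",np.degrees(np.arctan(np.hypot(c[0],c[1]))),"yaw",np.degrees(np.arctan2(c[1],c[0])),k.sum(),len(k))
    rd=L&((H<6)|(H>174))&(S>150)&(V>60)
    for i,q in enumerate([rd]):
        nn,lab,st,ce=cv2.connectedComponentsWithStats(q.astype(np.uint8))
        for j in range(1,nn):
            if st[j,4]>25:
                Q=W[lab==j];print(" red",ce[j],st[j,4],np.median(Q,0),cv2.minAreaRect(Q[:,:2].astype(np.float32)),Q[:,2].min(),Q[:,2].max())
    m=C&(W[...,2]>.034)&(W[...,2]<.06)
    nn,lab,st,ce=cv2.connectedComponentsWithStats(m.astype(np.uint8))
    for j in range(1,nn):
        if st[j,4]>15:
            Q=W[lab==j];print(" cell",ce[j],st[j,4],Q.mean(0),cv2.minAreaRect(Q[:,:2].astype(np.float32)),Q[:,2].max(),np.median(p[lab==j],0))
    m=C&(W[...,2]>.003)&(W[...,2]<.06);print(" rack",cv2.minAreaRect(W[m][:,:2].astype(np.float32)))
E
```

```text
top bench z 0.0009542374457720548
 lamp rect ((0.5264772772789001, -0.14967039227485657), (0.185716450214386, 0.13792969286441803), 79.3034896850586) [ 0.44622295 -0.2440481   0.01211926] [ 0.60836969 -0.04771832  0.10988356]
 head top ((0.0, 0.0), (0.0, 0.0), 0.0) nan 0
 deck plane [0. 0. 0.] slope deg 0.0 yaw 0.0 0 0
 red [345.35793358 250.05166052] 271 [ 0.54217319 -0.08960281  0.08754275] ((0.5422298908233643, -0.09263591468334198), (0.02398577705025673, 0.11260291188955307), 80.89665985107422) 0.026732900110656654 0.10067362904311916
 red [388.05555556 242.85185185] 54 [ 0.56094794 -0.20555652  0.09653172] ((0.561164140701294, -0.20580831170082092), (0.025846358388662338, 0.014984198845922947), 80.8486557006836) 0.09144026875300781 0.1020030304008741
 cell [224.82857143 232.93469388] 245 [0.59527134 0.24797545 0.04477797] ((0.5962013602256775, 0.24838174879550934), (0.06034927815198898, 0.03234004229307175), 83.27864837646484) 0.05563998465050424 [49. 44. 41.]
 cell [221.24497992 259.36144578] 249 [0.52027245 0.25639655 0.04465256] ((0.5208271741867065, 0.2572023272514343), (0.0
[... 943 characters left out ...]
0.53251449 -0.08997443  0.08702041] ((0.5337275862693787, -0.11172505468130112), (0.06472764164209366, 0.1125335544347763), 78.93292999267578) 0.050413256741809964 0.09601575589467926
 cell [261.01058201 332.68253968] 567 [0.58798651 0.25155109 0.04413764] ((0.5909836888313293, 0.24777472019195557), (0.06370490789413452, 0.03153432905673981), 82.81832122802734) 0.05098318116219425 [93. 65. 51.]
 cell [299.4361874 347.0549273] 619 [0.51362571 0.26019858 0.04419012] ((0.5156930088996887, 0.25650379061698914), (0.06346680223941803, 0.0331469289958477), 81.96183013916016) 0.051271315617502866 [ 86. 100. 119.]
 rack ((0.5773951411247253, 0.21896767616271973), (0.144866943359375, 0.2040921151638031), 84.68633270263672)
  return _methods._mean(a, axis=axis, dtype=dtype,
  ret = ret.dtype.type(ret / rcount)
```

Run:
```python
from h import *
yaw=np.radians(79.4-180);xl=np.array([np.cos(yaw),np.sin(yaw),0]);yl=np.array([-xl[1],xl[0],0]);up=np.array([0,0,1.])
sx=.866*xl+.5*up;sz=-.5*xl+.866*up
for n,b in(("top",(325,225,405,292)),("side",(315,178,408,262))):
    z=np.load(n+"0.npz");p,d=z["p"].astype(int),z["d"];W=cloud(n,d)
    L=np.zeros((480,640),bool);L[b[1]:b[3],b[0]:b[2]]=1;L&=(d>0)&(W[...,2]>.01)
    r,g,bl=p[...,0],p[...,1],p[...,2]
    ye=L&(r>110)&(g>.6*r)&(bl<.45*r)
    red=L&(r>70)&(g<.4*r)&(bl<.5*r)
    for nm,m,a in(("deck",ye&(W[...,2]<.085),30),("head",ye&(W[...,2]>.087),0)):
        m=cv2.erode(m.astype(np.uint8),np.ones((3,3)))>0
        Q=W[m]
        if a:
            hd=Q@sz;med=np.median(hd);k=abs(hd-med)<.006;Q=Q[k]
        c=np.linalg.lstsq(np.c_[Q[:,:2],np.ones(len(Q))],Q[:,2],rcond=None)[0]
        print(n,nm,len(Q),"grad deg",np.degrees(np.arctan(np.hypot(*c[:2]))),"yaw",np.degrees(np.arctan2(c[1],c[0])),"zs med",np.median(Q@sz),"z",np.median(Q[:,2]),"yl range",np.percentile(Q@yl,[1,99]),"xl",np.percentile(Q@xl,[1,99]))
    nn,lab,st,ce=cv2.connectedComponentsWithStats(red.astype(np.uint8))
    j=1+np.argmax(st[1:,4]);m=lab==j
    Q=W[m];h=Q@sz;k=abs(h-np.median(h))<.006;Q=Q[k]
    print(n,"strap",len(Q),"yl ext",np.percentile(Q@yl,[0,2,98,100]),"sx mean",np.mean(Q@sx),np.percentile(Q@sx,[1,99]),"sz",np.median(Q@sz))
    A=np.c_[Q@yl,np.ones(len(Q))];s=np.linalg.lstsq(A,Q@sx,rcond=None)[0];print("   residual yaw deg",np.degrees(np.arctan(s[0])))
    Q=W[L];print(n,"lamp yl",np.percentile(Q@yl,[.5,99.5]))
# obstacles
for n,c in(("top",dict(jar=(239,182),spool=(288,177),plug=(293,290),teal=(271,238),purple=(188,212),piston=(365,175),oil=(466,310))),):
    W=cloud(n,np.load(n+"0.npz")["d"])
    for k,(u,v) in c.items():print(k,np.round(W[v,u],3))
```

```text
top deck 625 grad deg 29.895767896180867 yaw -100.30296720500444 zs med 0.0320734111358308 z 0.0557895292871311 yl range [0.47991577 0.60813619] xl [-0.03387733  0.0636256 ]
top head 516 grad deg 0.4572509461198815 yaw -110.23416582933059 zs med 0.02791704930237065 z 0.09156246577189597 yl range [0.48295154 0.60765205] xl [0.0742786  0.12655787]
top strap 229 yl ext [0.49356007 0.49660313 0.60202588 0.60508019] sx mean 0.03389042114096042 [0.02359339 0.04459942] sz 0.08151323736559432
   residual yaw deg -0.8082571438533371
top lamp yl [0.47738266 0.61257352]
side deck 1259 grad deg 29.578256666351802 yaw -100.38889393951817 zs med 0.03178494733901134 z 0.043752922266546146 yl range [0.47457365 0.60414344] xl [-0.03630651  0.073704  ]
side head 532 grad deg 0.041785894502241315 yaw -179.90760168913405 zs med 0.032967264652686956 z 0.09187569816470065 yl range [0.47715498 0.60250148] xl [0.07233791 0.12434881]
side strap 342 yl ext [0.49062634 0.49218105 0.59753398 0.59932176] sx mean 0.034216587125329566 [0.02453628 0.04395242] sz 0.08107094453444952
   residual yaw deg 0.24308054448371813
side lamp yl [0.47307605 0.60778076]
jar [0.73  0.203 0.097]
spool [0.764 0.071 0.023]
plug [0.435 0.054 0.044]
teal [0.582 0.118 0.033]
purple [0.659 0.359 0.027]
piston [ 0.766 -0.152  0.04 ]
oil [ 0.379 -0.405  0.125]
```

```bash
cat >> h.py <<'E'
YAW=np.radians(-100.5);XL=np.array([np.cos(YAW),np.sin(YAW),0]);YL=np.array([-XL[1],XL[0],0]);UP=np.array([0,0,1.])
c30,s30=np.cos(np.pi/6),.5
SX=c30*XL+s30*UP;SZ=-s30*XL+c30*UP;S=np.stack([SX,YL,SZ],1)
SEAT=.034*SX+.543*YL+.056*SZ
def frame(y,z):
    z=z/np.linalg.norm(z);y=y-z*(y@z);y/=np.linalg.norm(y);return np.stack([np.cross(y,z),y,z],1)
def rel(P,M=None,pr=True):
    s=sensors.sense();Rc=R.from_quat(s["ee_rot"]).as_matrix();M=Rc if M is None else M
    sh=Rc.T@(P-s["ee_pos"]);rv=np.degrees(R.from_matrix(Rc.T@M).as_rotvec())
    print("shift",np.round(sh,4),"turn",np.round(rv,2));return sh,rv
def st():
    s=sensors.sense();print("t %.2f"%s["t"],"pos",np.round(s["ee_pos"],4),"seat mm",np.round(S.T@(s["ee_pos"]-SEAT)*1e3,1),"F",np.round(s["force"],1),"w %.4f ff %.1f"%(s["width"],s["finger_force"]),"q",np.round(s["joints"],2))
E
python3 - <<'E'
from h import *
st();print(SEAT)
M=frame(SX,-SZ)
tab=SEAT+S@[0,-.044,.0231]
rel(tab+SZ*.1,M)
E
```

```text
t 0.10 pos [ 0.2012 -0.5915  0.1775] seat mm [ 526.7 -237.4 -174.7] F [ 1.4 -0.9  0.1] w 0.0949 ff 0.0 q [-1.35  0.49  1.56  0.    1.09 -0.11]
[ 0.53364411 -0.10037456  0.06549742]
shift [ 0.4646 -0.4331  0.0059] turn [-29.39  -7.66  28.61]
```

```bash
python3 -m creep '[[0,0,-0.05,0,0,0],[0,0,-0.07,0,0,0]]' 0.5
```

```text
t: 0.3
ee_pos: [0.2015, -0.5924, 0.251]
ee_rot: [0.987, 0.163, 0.0, 0.001]
force: [-0.0, -0.8, 1.4]
width: 0.0841
finger_force: 0.0
```

```bash
python3 -m creep '[[0.1,-0.1,0,-5,-1,5],[0.2,-0.2,0,-12,-3,12],[0.3,-0.3,0,-20,-5,20],[0.46,-0.43,0,-29.4,-7.7,28.6],[0.46,-0.43,0,-29.4,-7.7,28.6]]'
python3 - <<'E'
from h import *
st();rel(SEAT+S@[0,-.044,.0231]+SZ*.1,frame(SX,-SZ))
E
```

```text
t: 0.8
ee_pos: [0.2879, -0.42, 0.2472]
ee_rot: [0.98, -0.03, -0.025, 0.194]
force: [-0.6, 0.1, -0.3]
width: 0.0488
finger_force: 0.0
t 0.80 pos [ 0.2879 -0.42    0.2472] seat mm [ 401.8 -183.3  -22.1] F [-0.6  0.1 -0.3] w 0.0488 ff 0.0 q [-0.93  0.16  1.94 -0.39  0.8   0.94]
shift [ 0.1889 -0.3976 -0.0909] turn [-7.36 -0.99  6.79]
```

```bash
python3 -m creep '[[0.07,-0.15,-0.04,-7.4,-1,6.8],[0.13,-0.28,-0.07,-7.4,-1,6.8],[0.189,-0.397,-0.1,-7.4,-1,6.8],[0.189,-0.397,-0.1,-7.4,-1,6.8],[0.189,-0.397,-0.1,-7.4,-1,6.8]]'; python3 -m creep '[[0,0,0,0,0,0],[0,0,0,0,0,0]]'
python3 - <<'E'
from h import *
st();rel(SEAT+S@[0,-.044,.0231]+SZ*.1,frame(SX,-SZ))
E
```

```text
t: 1.3
ee_pos: [0.3862, -0.2385, 0.2158]
ee_rot: [0.962, -0.087, -0.024, 0.257]
force: [1.1, -0.6, 0.1]
width: 0.0475
finger_force: 0.0
t: 1.5
ee_pos: [0.3863, -0.2395, 0.2157]
ee_rot: [0.962, -0.086, -0.024, 0.257]
force: [-1.2, 0.0, 0.3]
width: 0.0476
finger_force: 0.0
t 1.50 pos [ 0.3863 -0.2395  0.2157] seat mm [ 216.8 -119.5   48.3] F [-1.2  0.   0.3] w 0.0476 ff 0.0 q [-0.37  0.21  2.03 -0.66  0.92  1.8 ]
shift [ 0.0767 -0.2166 -0.0744] turn [-0.13  0.01  0.32]
```

```bash
python3 -m creep '[[0.02,-0.05,-0.03,0,0,0],[0.04,-0.1,-0.06,0,0,0],[0.06,-0.15,-0.074,0,0,0],[0.077,-0.2,-0.074,0,0,0],[0.077,-0.217,-0.074,0,0,0]]'; python3 -m creep '[[0,0,0,0,0,0],[0,0,0,0,0,0]]'
python3 - <<'E'
from h import *
st();rel(SEAT+S@[0,-.044,.0231]+SZ*.1,frame(SX,-SZ))
for n in("side","top"):
    p,d=grab(n,n+"1.npz");cv2.imwrite(f"pics/{n}1.png",p[:,:,::-1])
a=cv2.imread("pics/side1.png")[130:290,260:460];b=cv2.imread("pics/top1.png")[190:350,280:480]
cv2.imwrite("pics/c1.png",cv2.resize(np.hstack([a,b]),(800,320),interpolation=cv2.INTER_CUBIC))
E
```

```text
t: 2.0
ee_pos: [0.5033, -0.033, 0.1717]
ee_rot: [0.962, -0.089, -0.024, 0.256]
force: [0.7, -0.7, -0.5]
width: 0.0476
finger_force: 0.0
t: 2.2
ee_pos: [0.5019, -0.0341, 0.1715]
ee_rot: [0.962, -0.088, -0.025, 0.257]
force: [0.1, -1.3, 0.0]
width: 0.0474
finger_force: 0.0
t 2.20 pos [ 0.5019 -0.0341  0.1715] seat mm [  1.6 -43.3 121.5] F [ 0.1 -1.3  0. ] w 0.0474 ff 0.0 q [ 0.1   0.43  1.81 -0.56  1.12  2.15]
shift [-0.0007 -0.0016 -0.0016] turn [-0.1   0.14  0.15]
```

View pics/c1.png

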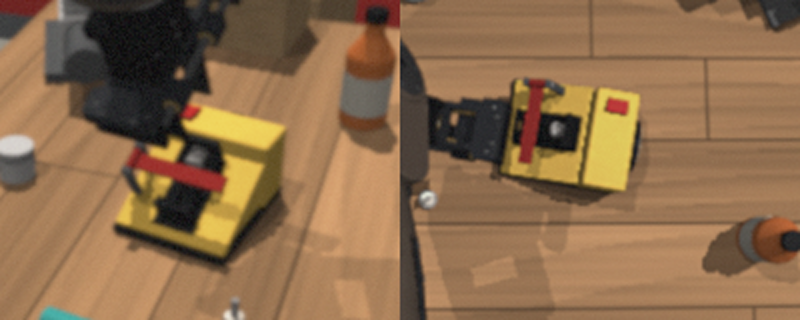

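The side crop shows the strap shut from (130,150) to (222,185), with the gripper behind it. The top crop shows the gripper at (480,130), just left of the lamp. Next I compare the TCP with the depth clouds.

Run:
```python
from h import *
s=sensors.sense();Rc=R.from_quat(s["ee_rot"]).as_matrix();t=s["ee_pos"]
for n in("side","top"):
    z=np.load(n+"1.npz");W=cloud(n,z["d"]);print(n,"tcp px",proj(n,t))
    Q=(W.reshape(-1,3)-t)@Rc*1e3;Q=Q[(z["d"].ravel()>0)&(abs(Q).max(1)<150)]
    k=(abs(Q[:,0])<40)&(abs(Q[:,1])<60)&(Q[:,2]>-150)&(Q[:,2]<10)
    q=Q[k];print(len(q))
    for lo,hi in((-150,-100),(-100,-78),(-78,-45),(-45,-20),(-20,8)):
        w=q[(q[:,2]>=lo)&(q[:,2]<hi)]
        if len(w):print(lo,hi,len(w),"x",np.percentile(w[:,0],[2,98]).round(),"y",np.percentile(w[:,1],[2,98]).round(),"z",w[:,2].max().round(1))
    k=(abs(Q[:,2]+110)<25);print("body",np.percentile(Q[k][:,:2],[1,99],axis=0).round().tolist())
```

```text
side tcp px [[357.8527058  195.79548895]]
874
-150 -100 620 x [-36.  -5.] y [-54.  59.] z -100.1
-100 -78 50 x [-13.   6.] y [-36.  31.] z -78.5
-78 -45 162 x [-13.   8.] y [-35.  29.] z -45.4
-45 -20 42 x [-12.   8.] y [-31.  26.] z -34.9
body [[-37.0, -84.0], [29.0, 77.0]]
top tcp px [[326.51249135 262.56996257]]
308
-150 -100 286 x [-32.  36.] y [-5. 46.] z -119.7
-78 -45 22 x [-3. 14.] y [-28. -25.] z -57.0
body [[-32.0, -24.0], [37.0, 81.0]]
```

```bash
python3 -m creep '[[0,-0.001,0.045,0,0,0],[0,-0.001,0.09,0,0,0],[0,-0.001,0.112,0,0,0],[0,-0.001,0.112,0,0,0],[0,-0.001,0.112,0,0,0]]';python3 -m creep '[[0,0,0,0,0,0],[0,0,0,0,0,0],[0,0,0,0,0,0],[0,0,0,0,0,0],[0,0,0,0,0,0]]' 1 6; python3 -c "
from h import *;st()"
```

```text
t: 2.8
ee_pos: [0.4921, -0.088, 0.0754]
ee_rot: [0.962, -0.089, -0.024, 0.257]
force: [0.8, 0.3, 0.5]
width: 0.0476
finger_force: 0.0
t: 3.3
ee_pos: [0.492, -0.0868, 0.0745]
ee_rot: [0.962, -0.087, -0.024, 0.257]
force: [0.3, 0.0, 0.3]
width: 0.0129
finger_force: 0.0
t 3.30 pos [ 0.492  -0.0868  0.0745] seat mm [ -0.5 -43.4  10.7] F [0.3 0.  0.3] w 0.0129 ff 0.0 q [-0.    0.55  1.95 -0.69  0.88  2.26]
```

Run:
```python
from h import *
for n in("side","top"):
    p,d=grab(n,n+"2.npz");cv2.imwrite(f"pics/{n}2.png",p[:,:,::-1])
a=cv2.imread("pics/side2.png")[150:270,290:420];b=cv2.imread("pics/top2.png")[200:320,300:430]
cv2.imwrite("pics/c2.png",cv2.resize(np.hstack([a,b]),(800,370),interpolation=cv2.INTER_CUBIC));st()
```

```text
t 3.40 pos [ 0.492  -0.0869  0.0744] seat mm [ -0.5 -43.4  10.5] F [ 0.6  0.5 -0.1] w 0.0050 ff 0.0 q [-0.    0.55  1.95 -0.69  0.88  2.26]
```

View pics/c2.png

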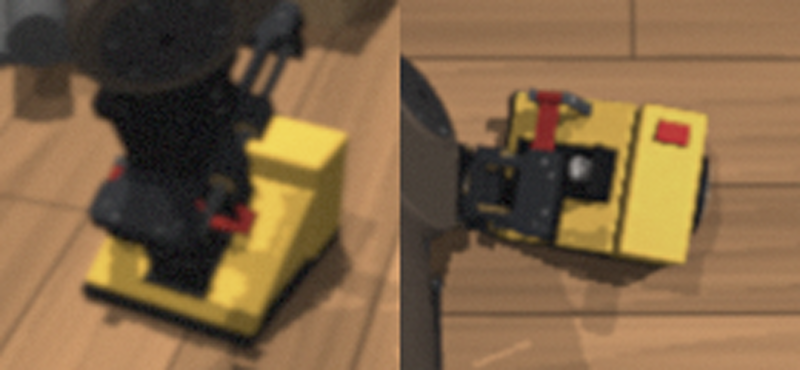

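Run:
```python
from h import *
s=sensors.sense();Rc=R.from_quat(s["ee_rot"]).as_matrix();t=s["ee_pos"]
for n in("side","top"):
    z=np.load(n+"2.npz");W=cloud(n,z["d"]);p=z["p"].astype(int)
    print(n,"tcp",proj(n,t),"grasp",proj(n,t-Rc[:,2]*.019),"tab",proj(n,SEAT+S@[0,-.044,.0231]),"free end",proj(n,SEAT+S@[0,-.054,.0231]))
    m=(z["d"]>0)&(p[...,0]>70)&(p[...,1]<.4*p[...,0])&(p[...,2]<.5*p[...,0])
    Q=(W-SEAT)@S*1e3;m&=(abs(Q[...,0])<30)&(abs(Q[...,1])<90)&(abs(Q[...,2])<80)
    q=Q[m];print("red",len(q),np.percentile(q,[2,50,98],axis=0).round(1).tolist())
    lo=q[q[:,1]<-40];print("free-end part",len(lo),np.median(lo,0).round(1) if len(lo) else "")
    dark=(z["d"]>0)&(p.max(2)<75)&(abs(Q[...,0])<50)&(Q[...,1]<-25)&(Q[...,1]>-75)&(Q[...,2]<70)&(Q[...,2]>-10)
    q=Q[dark];print("dark",len(q))
    for lo_ in range(-10,70,10):
        w=q[(q[:,2]>=lo_)&(q[:,2]<lo_+10)]
        if len(w):print("  z",lo_,len(w),np.percentile(w[:,:2],[2,98],axis=0).round().tolist())
```

```text
side tcp [[367.47390612 224.44654595]] grasp [[365.86320398 220.12888591]] tab [[366.7292091  221.50358217]] free end [[370.97397945 222.7238034 ]]
red 62 [[-11.3, -54.6, 21.8], [-2.8, -43.5, 24.7], [10.1, 35.1, 51.0]]
free-end part 41 [ -1.7 -46.4  24.7]
dark 48
  z -10 1 [[28.0, -25.0], [28.0, -25.0]]
  z 40 2 [[6.0, -49.0], [6.0, -45.0]]
  z 50 19 [[-14.0, -56.0], [9.0, -41.0]]
  z 60 26 [[-15.0, -56.0], [12.0, -44.0]]
top tcp [[344.14791124 268.80273381]] grasp [[341.17088976 267.78245514]] tab [[342.289253   268.35202583]] free end [[341.64819611 271.96411494]]
red 96 [[-8.8, 14.4, 21.8], [0.4, 37.8, 25.7], [10.4, 60.3, 30.8]]
free-end part 0 
dark 0
```

Run:
```python
from h import *
c=R.from_quat(sensors.sense()["ee_rot"]).as_matrix()
T={"1":np.array([.5019,-.0341,.1715]),"2":sensors.sense()["ee_pos"]}
for i in"12":
  for n in("side","top"):
    z=np.load(n+i+".npz");Q=(cloud(n,z["d"])-T[i])@c*1e3
    m=(z["d"]>0)&(z["p"].max(2)<90)&(abs(Q[...,0])<45)&(abs(Q[...,1])<95)&(Q[...,2]>-150)&(Q[...,2]<20)
    q=Q[m]
    print(n,i,len(q))
    for lo in range(-150,20,8):
        w=q[(q[:,2]>=lo)&(q[:,2]<lo+8)]
        if len(w):print("  z",lo,len(w),np.percentile(w[:,:2],[2,98],axis=0).round().tolist())
```

```text
side 1 1219
  z -150 144 [[-37.0, -91.0], [25.0, 82.0]]
  z -142 312 [[-36.0, -89.0], [12.0, 77.0]]
  z -134 313 [[-36.0, -80.0], [-0.0, 76.0]]
  z -126 172 [[-37.0, -83.0], [26.0, 76.0]]
  z -118 33 [[-36.0, -83.0], [25.0, 79.0]]
  z -110 9 [[-11.0, 24.0], [-5.0, 25.0]]
  z -102 7 [[-6.0, 24.0], [-1.0, 26.0]]
  z -94 18 [[-13.0, -35.0], [4.0, 32.0]]
  z -86 29 [[-13.0, -35.0], [7.0, 32.0]]
  z -78 38 [[-13.0, -35.0], [8.0, 29.0]]
  z -70 32 [[-13.0, -33.0], [-1.0, 26.0]]
  z -62 41 [[-13.0, -33.0], [3.0, 28.0]]
  z -54 35 [[-13.0, -32.0], [5.0, 26.0]]
  z -46 32 [[-12.0, -30.0], [8.0, 25.0]]
  z -38 4 [[-9.0, -28.0], [7.0, 21.0]]
top 1 403
  z -150 70 [[-31.0, 21.0], [36.0, 89.0]]
  z -142 215 [[-31.0, 17.0], [34.0, 87.0]]
  z -134 37 [[-32.0, -7.0], [36.0, 82.0]]
  z -126 53 [[-32.0, 45.0], [33.0, 82.0]]
  z -118 9 [[-19.0, 79.0], [30.0, 81.0]]
  z -78 2 [[-1.0, -25.0], [1.0, -24.0]]
  z -70 12 [[-3.0, -27.0], [12.0, -24.0]]
  z -62 5 [[-1.0, -26.0], [11.0, -25.0]]
side 2 796
  z -150 102 [[-36.0, -91.0], [16.0, 84.0]]
  z -142 223 [[-36.0, -88.0], [12.0, 78.0]]
  z -134 204 [[-36.
[... 424 characters left out ...]
0.0, 10.0]]
  z -14 2 [[8.0, -8.0], [33.0, 7.0]]
  z 2 20 [[20.0, -36.0], [44.0, -32.0]]
  z 10 23 [[18.0, -35.0], [42.0, 43.0]]
  z 18 6 [[19.0, -34.0], [44.0, -21.0]]
top 2 415
  z -150 45 [[-31.0, 11.0], [37.0, 88.0]]
  z -142 128 [[-31.0, 5.0], [35.0, 87.0]]
  z -134 58 [[-32.0, -4.0], [35.0, 82.0]]
  z -126 53 [[-31.0, -9.0], [35.0, 81.0]]
  z -118 18 [[-8.0, 24.0], [20.0, 80.0]]
  z -86 12 [[-5.0, 12.0], [13.0, 14.0]]
  z -78 6 [[-5.0, 12.0], [11.0, 13.0]]
  z -70 3 [[-1.0, 9.0], [4.0, 11.0]]
  z -14 12 [[24.0, 48.0], [43.0, 54.0]]
  z -6 22 [[24.0, -31.0], [44.0, 56.0]]
  z 2 30 [[23.0, -34.0], [42.0, 56.0]]
  z 10 24 [[23.0, -31.0], [44.0, 56.0]]
  z 18 4 [[23.0, 54.0], [31.0, 56.0]]
```

The depth shows the fingertips ending about 37 mm short of the reported TCP. The gripper body is short by the same amount, so the tool is effectively shorter than reported. I'll correct for it in the helper.

```bash
cat >> h.py <<'E'
TOFF=.0365
def tip():
    s=sensors.sense();Rc=R.from_quat(s["ee_rot"]).as_matrix();return s["ee_pos"]-TOFF*Rc[:,2],Rc,s
def rel(P,M=None):
    t,Rc,s=tip();M=Rc if M is None else M
    sh=Rc.T@(P+TOFF*M[:,2]-s["ee_pos"]);rv=np.degrees(R.from_matrix(Rc.T@M).as_rotvec())
    print("shift",np.round(sh,4),"turn",np.round(rv,2));return sh,rv
def st():
    t,Rc,s=tip();print("t %.2f"%s["t"],"tip",np.round(t,4),"seat mm",np.round(S.T@(t-SEAT)*1e3,1),"F",np.round(s["force"],1),"w %.4f ff %.1f"%(s["width"],s["finger_force"]),"q",np.round(s["joints"],2))
E
python3 -m creep '[[0,0,0,0,0,0],[0,0,0,0,0,0],[0,0,0,0,0,0],[0,0,0,0,0,0]]' 0.5
python3 -m creep '[[0,0,0.018,0,0,0],[0,0,0.036,0,0,0],[0,0,0.036,0,0,0]]'
python3 -m creep '[[0,0,0,0,0,0],[0,0,0,0,0,0],[0,0,0,0,0,0],[0,0,0,0,0,0]]' 1 6; python3 -c "
from h import *;st()"
```

```text
t: 3.8
ee_pos: [0.4919, -0.087, 0.0743]
ee_rot: [0.962, -0.087, -0.024, 0.257]
force: [0.2, -0.2, 0.5]
width: 0.0317
finger_force: 0.0
t: 4.1
ee_pos: [0.4876, -0.1052, 0.0418]
ee_rot: [0.962, -0.087, -0.026, 0.257]
force: [-0.0, 0.1, 0.4]
width: 0.0471
finger_force: 0.0
t: 4.5
ee_pos: [0.4888, -0.1049, 0.0439]
ee_rot: [0.962, -0.087, -0.024, 0.257]
force: [-1.6, -10.6, 7.1]
width: 0.0227
finger_force: 6.0
t 4.50 tip [ 0.4921 -0.087   0.0755] seat mm [  0.2 -43.3  11.5] F [ -1.6 -10.6   7.1] w 0.0227 ff 6.0 q [-0.04  0.6   1.98 -0.75  0.81  2.31]
```

```bash
python3 -m creep '[[0,0.0015,0,0,0,0],[0,0.0015,0,0,0,0],[0,0.0015,0,0,0,0]]'; python3 -c "
from h import *;st()"
```

```text
t: 4.8
ee_pos: [0.4885, -0.1064, 0.0446]
ee_rot: [0.962, -0.087, -0.024, 0.257]
force: [-0.9, -6.2, 6.6]
width: 0.0199
finger_force: 6.0
t 4.80 tip [ 0.4919 -0.0884  0.0763] seat mm [  1.8 -43.3  11.4] F [-0.9 -6.2  6.6] w 0.0199 ff 6.0 q [-0.04  0.6   1.98 -0.75  0.81  2.31]
```

```bash
python3 -m creep '[[0.0022,0,-0.0212,0,0,0],[0.0088,0,-0.0415,0,0,0],[0.0195,0,-0.06,0,0,0],[0.0337,0,-0.0758,0,0,0],[0.051,0,-0.0883,0,0,0]]'; python3 -c "
from h import *;st()
t,Rc,s=tip();print('rel hinge yz',(S.T@(t-SEAT))[1:]*1e3+[-58,11.7-23.1])"
```

```text
t: 5.3
ee_pos: [0.5468, -0.0719, 0.1217]
ee_rot: [0.962, -0.087, -0.024, 0.257]
force: [0.8, -6.6, 0.1]
width: 0.0198
finger_force: 6.0
t 5.30 tip [ 0.5502 -0.054   0.1534] seat mm [  1.8   7.8 100.4] F [ 0.8 -6.6  0.1] w 0.0198 ff 6.0 q [ 0.02  0.54  1.77 -0.6   1.03  2.14]
rel hinge yz [-50.19303175  89.01595127]
```

```bash
python3 -m creep '[[0.0161,0,-0.0075,0,0,0],[0.0333,0,-0.0121,0,0,0],[0.051,0,-0.0137,0,0,0],[0.0687,0,-0.0121,0,0,0],[0.0892,0,-0.0063,0,0,0]]';python3 -m creep '[[0,0,0,0,0,0],[0,0,0,0,0,0]]'; python3 -c "
from h import *;st()
t,Rc,s=tip();print('rel hinge yz',(S.T@(t-SEAT))[1:]*1e3+[-58,11.7-23.1])
for n in('side','top'):
    p,d=grab(n,n+'3.npz');cv2.imwrite(f'pics/{n}3.png',p[:,:,::-1])
a=cv2.imread('pics/side3.png')[150:270,290:420];b=cv2.imread('pics/top3.png')[200:320,300:430]
cv2.imwrite('pics/c3.png',cv2.resize(np.hstack([a,b]),(800,370),interpolation=cv2.INTER_CUBIC))"
```

```text
t: 5.8
ee_pos: [0.6359, -0.0852, 0.1268]
ee_rot: [0.962, -0.087, -0.024, 0.257]
force: [-2.0, -4.5, 2.9]
width: 0.0199
finger_force: 6.0
t: 6.0
ee_pos: [0.636, -0.0855, 0.1263]
ee_rot: [0.962, -0.087, -0.023, 0.257]
force: [0.2, -3.8, 6.2]
width: 0.02
finger_force: 6.0
t 6.00 tip [ 0.6393 -0.0676  0.158 ] seat mm [  1.6  97.9 105.8] F [ 0.2 -3.8  6.2] w 0.0200 ff 6.0 q [-0.    0.64  1.54 -0.57  1.13  2.05]
rel hinge yz [39.93361972 94.41868107]
```

View pics/c3.png

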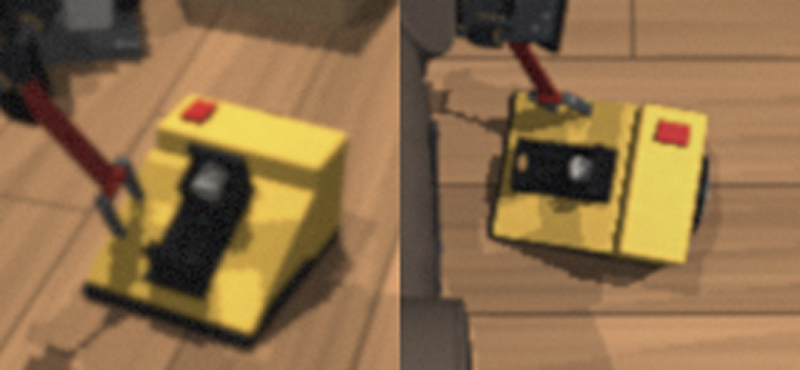

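The strap is held well past upright. The side crop shows it from (120,180) up to the gripper at (30,90), and the bay is clear. I release it now and retract along the tool axis.

```bash
python3 -m creep '[[0,0,0,0,0,0],[0,0,0,0,0,0],[0,0,0,0,0,0]]' 0.4; python3 -m creep '[[0,0,-0.04,0,0,0],[0,0,-0.08,0,0,0],[0,0,-0.1,0,0,0]]'
python3 - <<'E'
from h import *
st()
s=sensors.sense()
for n in("side","top"):
    p,d=grab(n,n+"4.npz");p=p.astype(int);W=cloud(n,d);Q=(W-SEAT)@S*1e3
    m=(d>0)&(p[...,0]>70)&(p[...,1]<.4*p[...,0])&(p[...,2]<.5*p[...,0])&(abs(Q[...,0])<40)&(Q[...,1]>40)&(Q[...,1]<180)&(Q[...,2]<140)
    q=Q[m];A=np.c_[q[:,1],np.ones(len(q))];c=np.linalg.lstsq(A,q[:,2],rcond=None)[0]
    print(n,len(q),"strap angle",np.pi-np.arctan(c[0]),np.percentile(q,[2,98],axis=0).round().tolist())
ca=np.radians(83.05-180);cx=np.array([np.cos(ca),np.sin(ca),0]);cy=np.array([-cx[1],cx[0],0])
print("cell x",cx,"cy",cy)
C=np.array([.5936,.2481,.0319])
rel(C+[0,0,.10],frame(cy,-UP))
E
```

```text
t: 6.4
ee_pos: [0.6348, -0.0846, 0.1253]
ee_rot: [0.962, -0.087, -0.025, 0.256]
force: [-0.7, -0.7, -0.1]
width: 0.0388
finger_force: 0.0
t: 6.7
ee_pos: [0.645, -0.0344, 0.215]
ee_rot: [0.962, -0.087, -0.023, 0.256]
force: [-0.5, 0.1, 0.6]
width: 0.0562
finger_force: 0.0
t 6.70 tip [ 0.6482 -0.0166  0.2467] seat mm [  1.1  97.4 208.5] F [-0.5  0.1  0.6] w 0.0562 ff 0.0 q [ 0.07  0.58  1.41 -0.52  1.33  2.  ]
side 282 strap angle 2.467179231122084 [[-6.0, 53.0, 26.0], [8.0, 137.0, 91.0]]
top 174 strap angle 2.46788902145257 [[-8.0, 57.0, 26.0], [8.0, 142.0, 92.0]]
cell x [-0.12100314 -0.99265212  0.        ] cy [ 0.99265212 -0.12100314  0.        ]
shift [-0.1016 -0.2925 -0.0304] turn [ 22.94  24.13 -91.08]
```

```bash
python3 -m creep '[[-0.01,-0.03,-0.003,2,2.2,-8],[-0.02,-0.06,-0.006,4,4.4,-16],[-0.03,-0.09,-0.009,6,6.6,-24],[-0.04,-0.12,-0.012,8,8.4,-32],[-0.05,-0.15,-0.015,10,10.5,-40]]'; python3 -c "
from h import *
st();cy=np.array([.99265,-.1210,0]);C=np.array([.5936,.2481,.0319]);rel(C+[0,0,.10],frame(cy,-UP))"
```

```text
t: 7.3
ee_pos: [0.6186, 0.1089, 0.1487]
ee_rot: [0.95, 0.27, -0.018, 0.156]
force: [0.6, -0.2, 0.4]
width: 0.0568
finger_force: 0.0
t 7.30 tip [0.6167 0.1201 0.1834] seat mm [-141.9   41.5  218.1] F [ 0.6 -0.2  0.4] w 0.0568 ff 0.0 q [ 0.22  0.55  1.58 -0.36  1.06  1.42]
shift [ 0.0557 -0.1403  0.007 ] turn [ 12.48  13.83 -50.84]
```

```bash
python3 -m creep '[[0.01,-0.03,-0.01,2,2.2,-8],[0.02,-0.06,-0.01,4,4.4,-16],[0.03,-0.09,-0.005,6,6.6,-24],[0.04,-0.12,0,8,8.6,-32],[0.05,-0.14,0,10,11,-41]]'; python3 -c "
from h import *
st();cy=np.array([.99265,-.1210,0]);C=np.array([.5936,.2481,.0319]);rel(C+[0,0,.10],frame(cy,-UP))"
```

```text
t: 7.8
ee_pos: [0.5886, 0.2472, 0.1018]
ee_rot: [0.807, 0.59, -0.006, 0.035]
force: [-0.9, -0.5, 0.1]
width: 0.0569
finger_force: 0.0
t 7.80 tip [0.5875 0.2494 0.1382] seat mm [-270.   -10.8  239.9] F [-0.9 -0.5  0.1] w 0.0569 ff 0.0 q [ 0.33  0.59  1.61 -0.09  0.94  0.69]
shift [0.0027 0.0041 0.0065] turn [  2.54   3.12 -10.71]
```

Next I finish this turn, then check the fingertip offset in the vertical pose and the cell's position relative to the fingers.

```bash
python3 -m creep '[[0.0015,0.002,0.003,1.3,1.6,-5.5],[0.0027,0.004,0.0065,2.5,3.1,-10.7],[0.0027,0.004,0.0065,2.5,3.1,-10.7],[0.0027,0.004,0.0065,2.5,3.1,-10.7]]'
python3 - <<'E'
from h import *
st();cy=np.array([.99265,-.1210,0]);cx=np.array([-.121,-.99265,0]);C=np.array([.5936,.2481,.0319]);rel(C+[0,0,.10],frame(cy,-UP))
t,Rc,s=tip()
for n in("side","top"):
    p,d=grab(n,n+"5.npz");cv2.imwrite(f"pics/{n}5.png",p[:,:,::-1]);W=cloud(n,d);Q=(W-t)@Rc*1e3
    m=(d>0)&(abs(Q[...,0])<45)&(abs(Q[...,1])<95)&(Q[...,2]>-100)&(Q[...,2]<40);q=Q[m];print(n)
    for lo in range(-98,40,7):
        w=q[(q[:,2]>=lo)&(q[:,2]<lo+7)]
        if len(w)>1:print("  z",lo,len(w),np.percentile(w[:,:2],[2,98],axis=0).round().tolist())
    m=(d>0)&(abs(W[...,0]-.594)<.035)&(abs(W[...,1]-.248)<.045)&(W[...,2]>.034)&(W[...,2]<.06)
    if m.sum()>10:print(" cell",m.sum(),cv2.minAreaRect(W[m][:,:2].astype(np.float32)))
a=cv2.imread("pics/side5.png")[270:390,200:330];b=cv2.imread("pics/top5.png")[180:300,170:300]
cv2.imwrite("pics/c5.png",cv2.resize(np.hstack([a,b]),(800,370),interpolation=cv2.INTER_CUBIC))
E
```

```text
t: 8.2
ee_pos: [0.595, 0.2467, 0.0971]
ee_rot: [0.752, 0.659, 0.001, 0.002]
force: [-0.2, 0.1, -0.3]
width: 0.0572
finger_force: 0.0
t 8.20 tip [0.5948 0.2468 0.1336] seat mm [-271.2   -3.1  235.2] F [-0.2  0.1 -0.3] w 0.0572 ff 0.0 q [ 0.29  0.6   1.59 -0.    0.94  0.43]
shift [ 0.0012 -0.0015  0.0017] turn [ 0.24  0.11 -0.55]
side
  z -98 560 [[-27.0, -83.0], [36.0, 74.0]]
  z -91 343 [[-27.0, -84.0], [36.0, 76.0]]
  z -84 185 [[-29.0, -83.0], [35.0, 76.0]]
  z -77 30 [[-11.0, -53.0], [16.0, 36.0]]
  z -70 41 [[-11.0, -43.0], [13.0, 39.0]]
  z -63 67 [[-3.0, -43.0], [13.0, 37.0]]
  z -56 96 [[-7.0, -42.0], [13.0, 36.0]]
  z -49 93 [[-10.0, -41.0], [13.0, 37.0]]
  z -42 86 [[-9.0, -40.0], [13.0, 36.0]]
  z -35 79 [[-11.0, -39.0], [13.0, 35.0]]
  z -28 84 [[-9.0, -38.0], [13.0, 34.0]]
  z -21 74 [[-8.0, -38.0], [13.0, 33.0]]
  z -14 63 [[-10.0, -37.0], [13.0, 32.0]]
  z -7 66 [[-11.0, -34.0], [13.0, 31.0]]
 cell 570 ((0.5914255380630493, 0.24805015325546265), (0.06270641088485718, 0.032797280699014664), 84.27757263183594)
top
  z -98 11 [[-32.0, 45.0], [-24.0, 82.0]]
  z -91 5 [[-32.0, 44.0], [-26.0, 78.0]]
  z -84 2 [[-31.0, 55.0], [-31.0, 76.0]]
 cell 48 ((0.5951631665229797, 0.22258463501930237), (0.032665353268384933, 0.013470843434333801), 8.814489364624023)
```

View pics/c5.png

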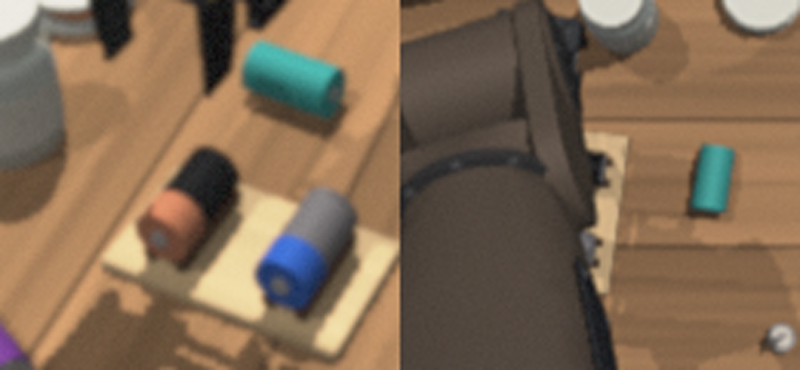

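The side crop shows the fingers above the fresh cell, black at (205,185) and copper at (165,230). The jar and spent cell are clear, and the tool-length correction holds with the tool vertical. I descend and grip.

```bash
python3 -m creep '[[0.0005,-0.001,0.04,0,0,-0.5],[0.0005,-0.001,0.08,0,0,-0.5],[0.0005,-0.001,0.105,0,0,-0.5],[0.0005,-0.001,0.1185,0,0,-0.5],[0.0005,-0.001,0.1185,0,0,-0.5]]'; python3 -c "
from h import *;st()"; python3 -m creep '[[0,0,0,0,0,0],[0,0,0,0,0,0],[0,0,0,0,0,0]]' 1 8;  python3 -c "
from h import *;st()"
```

```text
t: 8.8
ee_pos: [0.5942, 0.2479, -0.0218]
ee_rot: [0.748, 0.664, 0.0, 0.002]
force: [-0.8, -0.8, -0.4]
width: 0.0573
finger_force: 0.0
t 8.80 tip [0.5941 0.248  0.0147] seat mm [-331.6   -4.   132.8] F [-0.8 -0.8 -0.4] w 0.0573 ff 0.0 q [ 0.29  0.75  1.67 -0.    0.72  0.42]
t: 9.1
ee_pos: [0.5957, 0.2483, -0.019]
ee_rot: [0.748, 0.664, 0.002, 0.003]
force: [0.8, 0.5, -0.4]
width: 0.0384
finger_force: 0.0
t 9.10 tip [0.5954 0.2483 0.0175] seat mm [-330.7   -2.8  135.5] F [ 0.8  0.5 -0.4] w 0.0384 ff 0.0 q [ 0.29  0.75  1.67 -0.    0.72  0.42]
```

```bash
python3 -m creep '[[0,0,0,0,0,0],[0,0,0,0,0,0],[0,0,0,0,0,0]]' 1 8;  python3 -c "
from h import *;st()"; python3 -m creep '[[0,0,0,0,0,0],[0,0,0,0,0,0]]' 1 50;  python3 -c "
from h import *;st()"
```

```text
t: 9.4
ee_pos: [0.5935, 0.2484, -0.0194]
ee_rot: [0.748, 0.664, 0.001, 0.001]
force: [-8.9, 1.9, 7.7]
width: 0.033
finger_force: 8.0
t 9.40 tip [0.5934 0.2484 0.0171] seat mm [-330.6   -4.8  135. ] F [-8.9  1.9  7.7] w 0.0330 ff 8.0 q [ 0.29  0.75  1.67 -0.    0.72  0.42]
t: 9.6
ee_pos: [0.5935, 0.2484, -0.0194]
ee_rot: [0.748, 0.664, 0.001, 0.001]
force: [-8.9, 2.1, 7.3]
width: 0.032
finger_force: 50.0
t 9.60 tip [0.5934 0.2484 0.0171] seat mm [-330.6   -4.8  135. ] F [-8.9  2.1  7.3] w 0.0320 ff 50.0 q [ 0.29  0.75  1.67 -0.    0.72  0.42]
```

```bash
python3 -m creep '[[0,0,-0.04,0,0,0],[0,0,-0.08,0,0,0],[0,0,-0.13,0,0,0],[0,0,-0.15,0,0,0],[0,0,-0.15,0,0,0]]';python3 -m creep '[[0,0,0,0,0,0]]'
python3 - <<'E'
from h import *
st();t,Rc,s=tip()
for n in("side","top"):
    p,d=grab(n,n+"6.npz");W=cloud(n,d);Q=(W-t)@Rc*1e3;cv2.imwrite(f"pics/{n}6.png",p[:,:,::-1])
    p=p.astype(int);r,g,b=p[...,0],p[...,1],p[...,2]
    box=(d>0)&(abs(Q[...,0])<45)&(abs(Q[...,1])<25)&(Q[...,2]>-60)&(Q[...,2]<15)
    cop=box&(r>80)&(r>1.25*b)&(Q[...,0]>5)
    al=box&(Q[...,2]>-42)
    if cop.sum()>10:print(n,"copper",cop.sum(),np.percentile(Q[cop],[2,50,98],axis=0).round(1).tolist())
    print(n,"all",al.sum(),np.percentile(Q[al],[1,50,99],axis=0).round(1).tolist())
    # end face at +x
    e=cop&(Q[...,0]>22);
    if e.sum()>5:print(" end",e.sum(),np.percentile(Q[e],[2,50,98],axis=0).round(1).tolist())
E
```

```text
t: 10.1
ee_pos: [0.5956, 0.2487, 0.1335]
ee_rot: [0.748, 0.664, 0.004, 0.003]
force: [-0.2, -0.2, -1.8]
width: 0.0325
finger_force: 50.0
t: 10.2
ee_pos: [0.5939, 0.2481, 0.1292]
ee_rot: [0.748, 0.664, 0.001, 0.002]
force: [-0.2, 0.9, -1.2]
width: 0.0326
finger_force: 50.0
t 10.20 tip [0.5937 0.2481 0.1657] seat mm [-256.1   -4.5  263.6] F [-0.2  0.9 -1.2] w 0.0326 ff 50.0 q [ 0.29  0.56  1.57 -0.    1.01  0.41]
side copper 428 [[8.8, -18.4, -31.8], [26.6, -6.1, -21.7], [29.1, 14.6, -0.8]]
side all 838 [[-28.9, -24.8, -40.9], [12.5, -4.6, -24.3], [29.8, 22.2, -0.5]]
 end 272 [[22.8, -17.5, -31.5], [27.4, -4.1, -18.5], [29.6, 13.6, -0.2]]
top all 10 [[-29.6, 3.8, -21.6], [-28.7, 13.6, -5.2], [-27.9, 18.8, 1.9]]
```

```bash
cat >> h.py <<'E'
SEAT=.0355*SX+.543*YL+.056*SZ
def cellpose(a,xf,zf,y=0):   # deg, mm in seat frame -> tip target
    a=np.radians(a);u=np.array([np.cos(a),0,-np.sin(a)]);w=np.array([-np.sin(a),0,-np.cos(a)])
    P=np.array([xf,y,zf])-30.5*u+16.8*w-.5*u
    return SEAT+S@P/1e3,frame(YL,S@w)
def flat():
    t,Rc,s=tip();c=t-.0168*Rc[:,2]-.0005*Rc[:,0]
    f=S.T@(c-.0305*Rc[:,0]-SEAT)*1e3;n=S.T@(c+.0305*Rc[:,0]-SEAT)*1e3
    print("flat",f.round(1),"nub",n.round(1),"Fseat",(S.T@s["force"]).round(1))
E
python3 -c "
from h import *
st();flat();rel(*cellpose(25,10,45))"
```

```text
t 10.30 tip [0.5934 0.248  0.1644] seat mm [-258.1   -4.8  262.3] F [-0.2  0.5 -1.4] w 0.0320 ff 50.0 q [ 0.29  0.57  1.57 -0.    1.01  0.41]
flat [-222.9   -2.8  261.5] nub [-275.7   -6.8  291.8] Fseat [-1.1 -0.3 -1. ]
shift [-0.3141 -0.016   0.0739] turn [ 0.32 -4.91  3.71]
```

```bash
python3 -m creep '[[-0.045,-0.002,0,0,-1,1],[-0.09,-0.005,0,0.1,-2,2],[-0.14,-0.007,0,0.1,-3,3],[-0.19,-0.01,0.01,0.2,-4,3.7],[-0.24,-0.012,0.03,0.3,-5,3.7]]';python3 -m creep '[[-0.035,-0.002,0.02,0,0,0],[-0.07,-0.004,0.042,0,0,0],[-0.07,-0.004,0.042,0,0,0],[-0.07,-0.004,0.042,0,0,0]]'; python3 -c "
from h import *
st();flat();rel(*cellpose(25,10,45))"
```

```text
t: 10.8
ee_pos: [0.5543, 0.0141, 0.1007]
ee_rot: [0.768, 0.639, -0.033, 0.029]
force: [0.6, -0.4, -1.7]
width: 0.0326
finger_force: 50.0
t: 11.2
ee_pos: [0.537, -0.0561, 0.0644]
ee_rot: [0.769, 0.638, -0.034, 0.028]
force: [0.7, -0.6, -1.3]
width: 0.032
finger_force: 50.0
t 11.20 tip [ 0.5376 -0.0529  0.1008] seat mm [-24.9  -4.8  54.2] F [ 0.7 -0.6 -1.3] w 0.0320 ff 50.0 q [-0.18  0.52  1.88 -0.13  0.74  0.1 ]
flat [10.3 -4.8 56.4] nub [-45.   -4.7  82.1] Fseat [-0.3  0.8 -1.3]
shift [-0.0045  0.0048  0.0104] turn [-0.01  0.01 -0.09]
```

```bash
python3 -m creep '[[-0.004,0.0048,0.01,0,0,0],[-0.004,0.0048,0.01,0,0,0],[-0.004,0.0048,0.01,0,0,0]]'
python3 - <<'E'
from h import *
st();flat();rel(*cellpose(25,10,45));rel(*cellpose(25,14,4))
for n in("side","top"):
    p,d=grab(n,n+"7.npz");cv2.imwrite(f"pics/{n}7.png",p[:,:,::-1])
    W=cloud(n,d);Q=(W-SEAT)@S*1e3;p=p.astype(int)
    w=(d>0)&(p.max(2)<70)&(Q[...,0]>-40)&(Q[...,0]<56)&(abs(Q[...,1])<32)&(Q[...,2]<20)&(Q[...,2]>-18);q=Q[w]
    if len(q)>20:print(n,"black bay",len(q),np.percentile(q,[1,50,99],axis=0).round(1).tolist())
    c=(d>0)&(p[...,0]>80)&(p[...,0]>1.3*p[...,2])&(p[...,1]>.5*p[...,0])&(p[...,1]<.8*p[...,0])&(p[...,2]>.45*p[...,0])&(abs(Q[...,0]+30)<40)&(abs(Q[...,1])<30)&(Q[...,2]>35)&(Q[...,2]<100);q=Q[c]
    if len(q)>10:print(n,"copper",len(q),np.percentile(q,[2,50,98],axis=0).round(1).tolist())
a=cv2.imread("pics/side7.png")[150:270,290:420];b=cv2.imread("pics/top7.png")[200:320,300:430]
cv2.imwrite("pics/c7.png",cv2.resize(np.hstack([a,b]),(800,370),interpolation=cv2.INTER_CUBIC))
E
```

```text
t: 11.5
ee_pos: [0.5418, -0.0606, 0.0559]
ee_rot: [0.768, 0.639, -0.033, 0.029]
force: [-0.5, -0.4, -2.4]
width: 0.0322
finger_force: 50.0
t 11.50 tip [ 0.5423 -0.0575  0.0923] seat mm [-26.    0.7  45.1] F [-0.5 -0.4 -2.4] w 0.0322 ff 50.0 q [-0.18  0.54  1.87 -0.13  0.73  0.1 ]
flat [ 9.2  0.6 47.2] nub [-46.1   0.6  73. ] Fseat [-0.8 -0.4 -2.4]
shift [-0.0017 -0.0008  0.0016] turn [0.14 0.01 0.06]
shift [-0.0226 -0.0009  0.0371] turn [0.14 0.01 0.06]
side black bay 336 [[-37.1, -24.5, -17.8], [-8.4, -10.4, -6.1], [47.3, 16.9, 16.0]]
side copper 228 [[-50.7, -16.3, 57.4], [-39.6, -3.7, 75.2], [0.4, 23.2, 89.5]]
top black bay 138 [[18.1, -20.4, -16.7], [51.4, -2.4, 3.9], [54.7, 22.4, 19.2]]
```

View pics/c7.png

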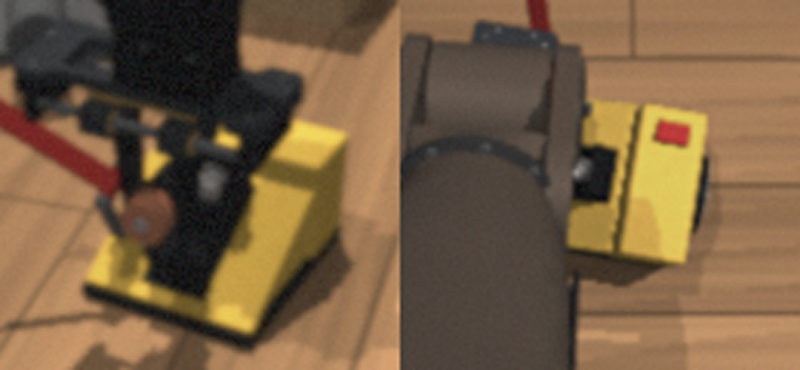

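The side crop shows the copper end at (148,218), above and behind the contact wall and in line with the bay. The strap is open at the left. I lower the cell to the spring.

```bash
python3 -m creep '[[-0.008,-0.001,0.013,0,0,0],[-0.016,-0.001,0.026,0,0,0],[-0.0225,-0.001,0.037,0,0,0],[-0.0225,-0.001,0.037,0,0,0],[-0.0225,-0.001,0.037,0,0,0]]'; python3 -c "
from h import *
st();flat();rel(*cellpose(25,14,4));rel(*cellpose(25,33.5,3))"
```

```text
t: 12.1
ee_pos: [0.5359, -0.0867, 0.0208]
ee_rot: [0.768, 0.639, -0.033, 0.029]
force: [-0.5, -0.1, -1.9]
width: 0.0321
finger_force: 50.0
t 12.10 tip [ 0.5364 -0.0835  0.0572] seat mm [-20.4  -0.4   1.3] F [-0.5 -0.1 -1.9] w 0.0321 ff 50.0 q [-0.23  0.59  1.91 -0.15  0.64  0.07]
flat [14.7 -0.4  3.5] nub [-40.5  -0.4  29.2] Fseat [-0.8 -0.5 -1.7]
shift [ 0.0009  0.0003 -0.0002] turn [ 0.12  0.02 -0.02]
shift [-0.0172  0.0004 -0.0075] turn [ 0.12  0.02 -0.02]
```

```bash
python3 -m creep '[[-0.0045,0,-0.002,0,0,0],[-0.009,0,-0.004,0,0,0],[-0.009,0,-0.004,0,0,0]]'; python3 -c "
from h import *
flat()";python3 -m creep '[[-0.003,0,-0.0015,0,0,0],[-0.006,0,-0.003,0,0,0],[-0.0082,0,-0.0035,0,0,0],[-0.0082,0,-0.0035,0,0,0]]'; python3 -c "
from h import *
st();flat();rel(*cellpose(25,33.5,3));rel(*cellpose(12,34,1));rel(*cellpose(0,34,0))"
```

```text
t: 12.4
ee_pos: [0.5344, -0.095, 0.0263]
ee_rot: [0.768, 0.639, -0.033, 0.029]
force: [0.7, 2.6, -3.5]
width: 0.0323
finger_force: 50.0
flat [24.9 -0.4  4. ] nub [-30.4  -0.3  29.7] Fseat [-4.   0.2 -1.7]
t: 12.8
ee_pos: [0.533, -0.1022, 0.0303]
ee_rot: [0.768, 0.639, -0.032, 0.029]
force: [2.1, 8.0, -4.9]
width: 0.0321
finger_force: 50.0
t 12.80 tip [ 0.5335 -0.099   0.0667] seat mm [-2.  -0.4  1.7] F [ 2.1  8.  -4.9] w 0.0321 ff 50.0 q [-0.26  0.58  1.9  -0.14  0.66  0.03]
flat [33.2 -0.4  3.8] nub [-22.1  -0.4  29.6] Fseat [-9.7  0.6 -0.1]
shift [-0.0007  0.0003  0.0006] turn [ 0.16 -0.03 -0.02]
shift [-0.0147  0.0003  0.0078] turn [  0.16 -13.03  -0.03]
shift [-0.0278  0.0002  0.0112] turn [  0.16 -25.03  -0.05]
```

```bash
python3 -m creep '[[-0.0082,0,0.0038,0,-6.5,0],[-0.0157,0,0.0074,0,-13,0],[-0.0157,0,0.0074,0,-13,0]]'; python3 -c "
from h import *
st();flat();rel(*cellpose(12,35,1));rel(*cellpose(0,35,0))"
```

```text
t: 13.1
ee_pos: [0.5313, -0.117, 0.0239]
ee_rot: [0.759, 0.632, -0.12, 0.103]
force: [2.6, 9.1, -2.8]
width: 0.0322
finger_force: 50.0
t 13.10 tip [ 0.5331 -0.1058  0.0586] seat mm [-0.2  0.5 -8.7] F [ 2.6  9.1 -2.8] w 0.0322 ff 50.0 q [-0.16  0.62  1.9  -0.51  0.69  0.43]
flat [33.5  0.4  1.4] nub [-26.2   0.4  13.9] Fseat [-9.6  0.9  2.3]
shift [-0.0014 -0.0007  0.    ] turn [0.33 0.18 0.07]
shift [-0.0133 -0.0008  0.0063] turn [  0.34 -11.82   0.03]
```

```bash
python3 -m creep '[[-0.007,-0.0005,0.0032,0,-6,0],[-0.0133,-0.0008,0.006,0.2,-11.8,0],[-0.0133,-0.0008,0.0063,0.2,-11.8,0]]'; python3 -c "
from h import *
st();flat();rel(*cellpose(0,34,0))"
```

```text
t: 13.4
ee_pos: [0.528, -0.1313, 0.0225]
ee_rot: [0.742, 0.618, -0.198, 0.166]
force: [1.0, 9.9, 6.0]
width: 0.0321
finger_force: 50.0
t 13.40 tip [ 0.5312 -0.1134  0.0541] seat mm [  4.3  -0.  -16.5] F [1.  9.9 6. ] w 0.0321 ff 50.0 q [-0.08  0.67  1.9  -0.77  0.8   0.71]
flat [35.3 -0.   0.3] nub [-25.7  -0.1   0.3] Fseat [-5.6 -0.8 10.2]
shift [ 0.0012 -0.0001  0.0003] turn [ 0.13 -0.03  0.07]
```

```bash
python3 -m creep '[[0.0015,0,-0.0005,0,0,0],[0.003,0,-0.0005,0,0,0],[0.0035,0,-0.0005,0,0,0],[0.0035,0,-0.0005,0,0,0]]'; python3 -c "
from h import *
st();flat()"
```

```text
t: 13.8
ee_pos: [0.5285, -0.1288, 0.0214]
ee_rot: [0.743, 0.618, -0.197, 0.165]
force: [2.0, 8.6, 0.8]
width: 0.0321
finger_force: 50.0
t 13.80 tip [ 0.5317 -0.111   0.0531] seat mm [  1.6   0.  -16.1] F [2.  8.6 0.8] w 0.0321 ff 50.0 q [-0.08  0.67  1.89 -0.76  0.79  0.71]
flat [32.7 -0.   0.5] nub [-28.3   0.    0.8] Fseat [-7.3  0.4  5.1]
```

```bash
python3 -m creep '[[0,0,0,0,0,0],[0,0,0,0,0,0],[0,0,0,0,0,0]]' 0.5 10; python3 -c "
from h import *
st();flat()"; python3 -m creep '[[0,0,-0.03,0,0,0],[0,0,-0.07,0,0,0],[0,0,-0.11,0,0,0],[0,0,-0.15,0,0,0],[0,0,-0.15,0,0,0]]'
python3 - <<'E'
from h import *
st()
for n in("side","top"):
    p,d=grab(n,n+"8.npz");cv2.imwrite(f"pics/{n}8.png",p[:,:,::-1])
a=cv2.imread("pics/side8.png")[150:270,290:420];b=cv2.imread("pics/top8.png")[200:320,300:430]
cv2.imwrite("pics/c8.png",cv2.resize(np.hstack([a,b]),(800,370),interpolation=cv2.INTER_CUBIC))
E
```

```text
t: 14.1
ee_pos: [0.5273, -0.1298, 0.0213]
ee_rot: [0.743, 0.617, -0.198, 0.164]
force: [-0.7, -0.1, -0.6]
width: 0.0469
finger_force: 0.0
t 14.10 tip [ 0.5306 -0.112   0.053 ] seat mm [  2.6  -0.9 -16.8] F [-0.7 -0.1 -0.6] w 0.0469 ff 0.0 q [-0.08  0.67  1.9  -0.76  0.8   0.71]
flat [33.7 -0.9 -0.1] nub [-27.3  -0.8   0. ] Fseat [-0.1 -0.7 -0.6]
t: 14.6
ee_pos: [0.5431, -0.0546, 0.1554]
ee_rot: [0.743, 0.618, -0.195, 0.167]
force: [-0.1, -0.6, -0.3]
width: 0.0476
finger_force: 0.0
t 14.60 tip [ 0.5462 -0.0368  0.1871] seat mm [  3.2   0.7 137.7] F [-0.1 -0.6 -0.3] w 0.0476 ff 0.0 q [ 0.05  0.5   1.75 -0.57  1.1   0.56]
```

View pics/c8.png

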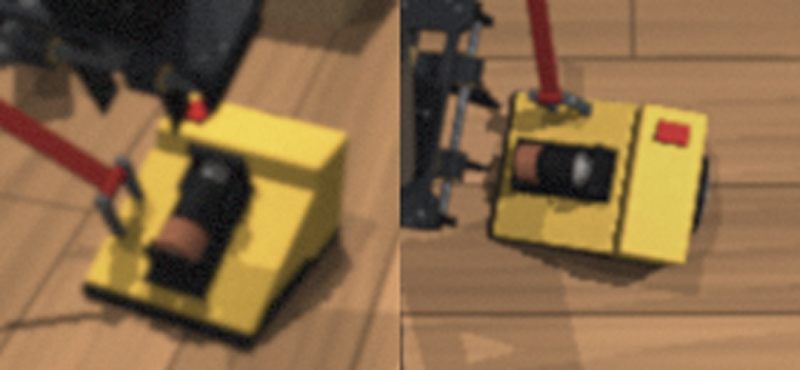

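The cell lies in the bay: copper end at (183,238) in the side crop and (527,160) in the top crop, with the strap still open. I check its height, level and the guard angle from the depth.

Run:
```python
from h import *
st()
for n in("side","top"):
    z=np.load(n+"8.npz");p=z["p"].astype(int);d=z["d"];W=cloud(n,d);Q=(W-SEAT)@S*1e3
    yc={"side":-2.5,"top":2}[n]
    m=(d>0)&(Q[...,0]>-29)&(Q[...,0]<24)&(abs(Q[...,1]-yc)<7)&(Q[...,2]>3)&(Q[...,2]<40);q=Q[m]
    c=np.polyfit(q[:,0],q[:,2],1);print(n,len(q),"top-line slope deg",np.degrees(np.arctan(c[0])),"z med",np.median(q[:,2]))
    r,g,b=p[...,0],p[...,1],p[...,2]
    k=(d>0)&(r>80)&(r>1.3*b)&(b>.4*r)&(abs(Q[...,0]+20)<25)&(abs(Q[...,1])<20)&(Q[...,2]>5)&(Q[...,2]<30);print(" copper",k.sum(),np.percentile(Q[k],[2,50,98],axis=0).round(1).tolist())
    m=(d>0)&(r>70)&(g<.4*r)&(b<.5*r)&(abs(Q[...,0])<40)&(Q[...,1]>40)&(Q[...,1]<180);q=Q[m];c=np.polyfit(q[:,1],q[:,2],1);print(" guard",np.pi-np.arctan(c[0]))
```

```text
t 14.70 tip [ 0.5443 -0.0383  0.1833] seat mm [  2.9  -0.8 133.5] F [0.7 0.2 0.4] w 0.0473 ff 0.0 q [ 0.05  0.5   1.75 -0.58  1.1   0.56]
side 144 top-line slope deg 2.3406613917292165 z med 15.273528772441127
 copper 132 [[-28.9, -16.4, 6.3], [-19.6, -3.9, 13.7], [-5.5, 10.3, 18.7]]
 guard 2.4643780579697023
top 89 top-line slope deg -1.4229962589978422 z med 15.824175568485712
 copper 73 [[-33.0, -12.0, 6.4], [-19.2, 2.4, 14.7], [-10.1, 16.4, 20.8]]
 guard 2.4556145333734136
```

Both views agree: the cell is level with the deck (top line at about 15.5 mm, against 16.5 mm expected at y=0), the nub end is behind the contact, and the guard is at 2.46 rad. I hand in.

```bash
python3 -c "
from cell import close_job;print(close_job())"
```

```text
the job is handed in; nothing more can be done
None
```

The guard strap is swung open and holding at about 2.46 rad, and the fresh cell lies home in the bay and let go, with nothing else on the bench touched; the job was handed in at about 14.7 s, and no verdict came back.

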